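# Stage the sample bar, try the chamber lid and hold it open

## Task

Get the chamber ready for loading: first lay the sample bar across the two notched rests, centred and down in both notches. Then lift at the lid handle to feel whether the lid is caught, before moving the red release; if it is caught, lower it, push the release away from the lid as far as it goes, and lift again. Raise the lid past half open (45 degrees) and finish while still holding it there, without letting go, the bar still on its rests and the lens, vial and screwdriver left where they are.

Things in the scene. Friction and masses are not known exactly. Their poses are not given: they have to be found in the camera images.
- bar_center (a point): Sample bar, loose, lying on the table: an aluminium bar 140 mm long (its x) x 16 wide (its y) x 10 high with four copper chips on top, and in its middle an upright blue grip block 30 long (x) x 14 wide (y) that reaches 40 mm above the bar's underside. About 0.12 kg. This point is on the bar's middle, 20 mm above its underside. Take it by the blue block, fingers closing along its y.
- rests: Fixed stand for the bar: dark base plate 150 x 50 x 8 mm with two aluminium posts 100 mm apart along its x (at x = -50 and +50 mm, each 20 mm long in x, 38 wide in y). The posts' flat tops are 48 mm above the table, with black lips 8 mm higher on either side that leave a notch 22 mm wide, running along x. Origin: centre of the underside, on the table. With the bar in both notches bar_center lies over the origin at 68 mm height, bar's x along this x (either way round).
- chamber: Fixed sample chamber: aluminium box 200 x 200 mm with a white hinged lid whose flat top is 100 mm above the table; black latch housing, 90 mm (x) x 85 mm (y), on its +y side beside the lid, its top also at 100 mm. Origin: centre of the box's underside, on the table. Its x points from the handle side to the hinge side (roughly away from the robot), its y from the lid to the housing. The open box holds only a fixed stage.
- lid_handle (a point): Middle of the lid's handle, a dark round bar 10 mm thick and 100 mm long along the chamber's y, standing 38 mm above the lid's top and 30 mm in from its front edge. Moves with the lid. The bar can turn between the fingers, so the tool may stay pointing down while the lid swings.
- lid_hinge (a point): Middle of the lid's hinge axis, along the chamber's y, at the far edge of the box, 70 mm above the table. The handle bar goes round it at a radius of 183 mm; with the lid shut it is 170 mm in front of and 68 mm above the hinge.
- lid (a joint): Opening angle of the lid, rad: 0 shut, grows as the handle side rises, stops at 1.25. Lid about 0.5 kg (0.4 to 0.65), takes some 3 to 5 N at the handle; falls shut when let go. If the catch holds it, the lid rises only 6 mm (0.036 rad, about 6 mm at the handle too) and stops hard; if not it swings freely. The catch is hidden and either holds or not at the start.
- release (a joint): Travel of the red release slide, m: 0 at the start, grows as it moves along the chamber's +y, away from the lid; stops at 0.022 and stays where it is left (about 1.5 N friction, and about 1 N more while it draws the catch). A holding catch lets go after at most 12 mm and then stays out; push it to the stop.
- release_knob (a point): Middle of the red fin of the release slide on top of the latch housing: fin 26 mm (chamber x) x 12 mm (chamber y) x 24 mm high, top 26 mm above the housing's top (126 mm above the table), this point 14 mm above the housing's top. Moves with the slide. Can be pinched along the chamber's y or pushed from the lid side.
- lens: Bystander: black objective lens standing on end, 48 mm across, 55 mm high; origin at its underside. Leave alone.
- vial: Bystander: small jar with blue cap, 38 mm across, 75 mm high; origin at its underside. Leave alone.
- driver: Bystander: screwdriver lying between the robot and the chamber, along its x. Leave alone.

How it is judged:
On the way, in this order (a step that is already met when the one before it is completed fails the run):
1. the sample bar lies across both rests, down in both notches (x of bar_center in the frame of rests between -0.015 and 0.015 m and y of bar_center in the frame of rests between -0.006 and 0.006 m and z of bar_center in the frame of rests between 0.064 and 0.072 m and angle between bar_center's own z axis and vertical below 0.06 rad and angle between the x axis of bar_center and the x axis of rests, either way round below 0.08 rad), for 0.3 s.
2. the lid is lifted at least as far as the catch's play allows, with the release not yet moved (all of step 1 and value of joint lid above 0.02 rad and value of joint release below 0.004 m), for 0.1 s.
At the end, for the whole second after the job is handed in: The lid stands still at 0.785 rad (45 degrees) or more, held by the fingers (over 1 N between fingers and lid), and the bar still lies across both rests: within 15 mm of centred along them, in both notches, level and parallel to the stand within about 4 degrees (all of step 1 and value of joint lid above 0.785 rad and velocity of joint lid between -0.1 and 0.1 rad/s and contact force between chamber and the fingers above 1 N); the arm keeps its last pose, push and grip.
It fails at once if the black objective lens is moved more than 30 mm (distance of lens from where it was at the start of the episode above 0.03 m).
It fails at once if the vial is moved more than 30 mm (distance of vial from where it was at the start of the episode above 0.03 m).
It fails at once if the screwdriver is moved more than 30 mm (distance of driver from where it was at the start of the episode above 0.03 m).
It also fails if it takes over 61 s, if anything falls off the work surface, if the arm or the gripper's body presses on something with over 40 N, if the wrist force passes 120 N, or if a joint passes its speed limit or range.

## Robot

A 6-joint arm with a two-finger parallel gripper is mounted at the origin on the work surface. World frame = base frame: x ahead of the robot, y to its left, z up, the work surface at z = 0. Lengths are in m, angles in rad, forces in N, time in s.
With the tool pointing down it reaches from about 0.275 to 0.975 m from the base axis. Payload 8.4 kg.
Tool frame: the origin (TCP) lies at the very end of the fingers, on their centre line; the grasp point (between the pads) lies 19 mm behind it; z points along the fingers, y is the direction in which the jaws open and shut (so a half turn about z gives the same grasp; the last joint's range is limited). The gripper opens to 92 mm and grips with 3 to 60 N. Pads are 20 mm wide; open, the fingers measure 128 mm over their backs; the gripper's body (75 mm by 189 mm) begins 69 mm behind the grasp point.
Start: joints at [1.166, 0.353, 1.633, -0, 1.155, -0.002], TCP at [0.245, 0.575, 0.215] pointing down, gripper open.
Joint ranges: [-2.63, 2.63], [-0.92, 2.1], [0.06, 2.66], [-1.3, 4.44], [0, 2.69], [-3.02, 3.02]. Speed limits (rad/s): [2.22, 2.22, 2.79, 3.14, 3.14, 3.14].

## Interface

Orientations are given as a rotation vector (axis times angle).
In Python, from rig import r gives the robot as it stands.
- The arm moves only by the tool play_rows, never from a script. Its arguments are lists of equal length, an entry for each row: "xyz": the shift along the tool's x, y, z in units of 0.1 m (1.0 is 0.1 m), a list of three; "spin": the turn about the tool's z in units of pi rad (1.0 is pi rad). A call has 1 to 12 rows; each row shifts and turns the commanded pose from where the row before left it, along the tool's axes as they then stand; what a row does not reach is not made up. A row lasts 1/10 s, in which the tool goes at most 50 mm and 8.59 degrees, less where a joint would pass 70% of its speed; a pose out of reach is approached as far as the arm can. A call with a number of a shift or a turn outside -1 to 1 is refused whole. A call with a gripper value outside its range is refused whole. "claw" is the gripper command: -1 is shut, 1 is fully open, values between are in proportion, set as the call begins (left out, the last holds). The fingers move at their own pace and stop on an object; the grip force is fixed at half the most. Time passes only in rows, so rows that do not move let the fingers close. It gives the time, the measured TCP pose, the force and the opening at its end, in the units of the state.
- r.observe(): the state, without advancing time (a new reading comes with each control period).
- r.snapshot(name): name is "scene" or "top" or "wrist"; returns the picture (480x640x3 uint8, red, green, blue); there is no depth.
- r.camera_info(name): a dict with "fovy" (degrees; the focal length in pixels is half the picture's height over the tangent of half this angle, whatever the lens; pixels are square), "cx", "cy" (the principal point, pixels), "world_from_camera" (4x4, takes a point from camera to world coordinates). Camera axes: x right, y down, z forward; pixel columns grow to the right and rows downward; lengths in m; the calibration is good to about 2 mm. A picture is of the moment at which its call begins: read the wrist's pose just before it. camera_info takes no time and is no camera call; for the wrist camera it gives the pose at the moment of the call.
- r.finish_job(): hands the job in, once; it reports no verdict.
Trained networks look in the newest picture that a camera, given by its name, has taken for a name from the list of things; names that differ only in an ending like _2 or _b are one class to them, and where a whole thing is asked for, a point or a joint stands for the part that bears it (a point fixed in the world has none). Each returns a list of dicts, best first, with "confidence" (0 to 1); they miss things now and then, are a little off and sometimes report something else, mostly with a low value. They report only what shows in the picture. A call takes as long as a camera call.
- r.trace(camera, label): "mask" (480x640 bool, what is visible of it) and "rect" ([left, top, right, bottom] in pixels, round what is visible of it).
- r.pinpoint(camera, label): "location" ([column, row] in pixels: a listed point, or the origin of a listed thing).
The state is a dict: "t": time; "joint_pos": joint angles; "joint_velocities": joint speeds; "joint_torque": joint torques, N m; "tool_pos": TCP position; "orientation": TCP orientation; "ft_force": force on the tool from outside, world axes, zero at the start; "moment": the same for the moment, N m; "finger_gap": finger opening in m.
Only numpy, scipy, OpenCV 4.12 (cv2) and the standard library are available. Lean on these libraries where they do the work, as an engineer would, in place of code of your own. Each camera call takes 0.05 s, during which the arm holds its last target.

## Working session

There is one attempt and no reset: what is moved stays moved. The work goes in short steps, Python scripts to look and compute and a tool call to move; the robot and the scene stay as the last step left them, time stands still between calls to the robot, and variables do not carry over. Pictures are saved under pics/ and viewed, and the job is handed in when it is done.

Besides the shell and the picture viewer there is one more tool, called after "Call:" by a JSON object that holds its "method" and its "body", one argument or row to a line. play_rows: Moves the arm, as the interface text tells. Its arguments: {"type":"object","properties":{"xyz":{"type":"array","items":{"type":"array","items":{"type":"number"}}},"spin":{"type":"array","items":{"type":"number"}},"claw":{"type":"number"}},"required":["xyz","spin"]}

```bash
ls; mkdir -p pics
python3 - <<'E'
from rig import r
import cv2
o=r.observe()
for k in o: print(k,o[k])
for n in ["scene","top","wrist"]:
    im=r.snapshot(n); cv2.imwrite(f"pics/a_{n}.png",im[:,:,::-1])
    c=r.camera_info(n); print(n,c["fovy"],c["cx"],c["cy"]); print(c["world_from_camera"])
    for l in ["bar_center","rests","chamber","lid_handle","lid_hinge","release_knob","lens","vial","driver"]:
        d=r.pinpoint(n,l) if False else None
print(r.observe()["t"])
E
```

```text
pics
t 0.0
joint_pos [ 1.16559687e+00  3.53665802e-01  1.63413649e+00 -7.14282916e-06
  1.15520415e+00 -2.42155174e-03]
joint_velocities [ 1.89069252e-05 -1.74913238e-03 -2.45791620e-03 -3.93199383e-04
 -7.13595260e-04 -5.62139179e-04]
joint_torque [ 1.24999104e-03 -5.93827915e+01 -3.34223413e+01  6.95044803e-02
  2.36394466e-02 -4.87431544e-05]
tool_pos [0.24480063 0.57451564 0.21385167]
orientation [-6.28353491e-01 -3.07782616e+00  2.17668858e-03]
ft_force [-0.32801794 -0.3588502   0.57835894]
moment [ 0.01901617 -0.00318004 -0.05774951]
finger_gap 0.09198125411108198
scene 47.227883352537695 316.18375388398823 239.65897752668735
[[-0.43877804  0.6181847  -0.65216678  1.25975844]
 [ 0.8984857   0.29047444 -0.32916265  0.37506914]
 [-0.01404554 -0.73039187 -0.68288391  0.87536416]
 [ 0.          0.          0.          1.        ]]
top 47.404121841019254 320.7879154366416 240.66750969473313
[[ 0.00593055 -0.98687907  0.16135222  0.3067419 ]
 [-0.99995022 -0.0071474  -0.00696218 -0.01479243]
 [ 0.00802408 -0.1613029  -0.98687233  1.33651106]
 [ 0.          0.          0.          1.        ]]
wrist 69.09386393166415 316.5219758615094 235.78610460283642
[[ 0.39116516  0.88397622  0.25607785  0.171683  ]
 [ 0.92031949 -0.37530509 -0.11026389  0.60553944]
 [-0.00136333  0.27880482 -0.96034682  0.38498117]
 [ 0.          0.          0.          1.        ]]
0.15
```

View pics/a_scene.png

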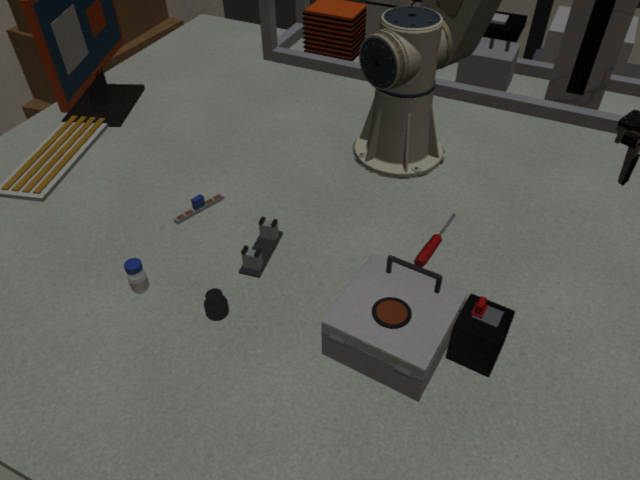

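View pics/a_top.png

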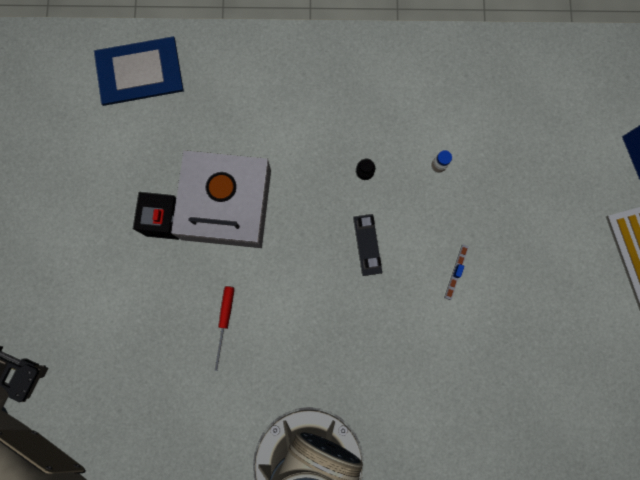

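View pics/a_wrist.png

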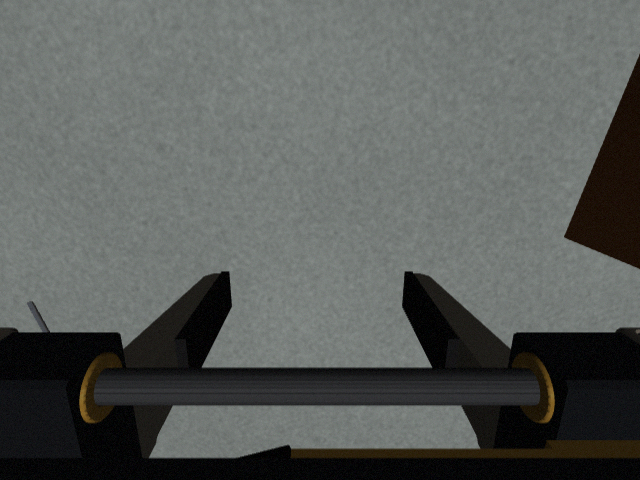

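The scene and top views show everything. In top: bar near (456,272), rests (368,244), chamber (222,198), red fin (157,215), handle (214,222), lens (365,169), vial (442,160), driver (223,320). The wrist sees only the table. Next I'll triangulate.

```bash
cat > h.py <<'E'
from rig import r
import numpy as np, cv2
from scipy.spatial.transform import Rotation as R
def cam(n):
    c=r.camera_info(n); f=240/np.tan(np.radians(c["fovy"])/2)
    return f,c["cx"],c["cy"],np.array(c["world_from_camera"])
def ray(C,p):
    f,cx,cy,T=C; d=T[:3,:3]@np.array([(p[0]-cx)/f,(p[1]-cy)/f,1]); return T[:3,3],d/np.linalg.norm(d)
def proj(C,X):
    f,cx,cy,T=C; q=T[:3,:3].T@(np.asarray(X,float)-T[:3,3]); return np.array([f*q[0]/q[2]+cx,f*q[1]/q[2]+cy])
def onz(C,p,z):
    o,d=ray(C,p); return o+d*(z-o[2])/d[2]
def tri(obs):
    A=np.zeros((3,3));b=np.zeros(3)
    for C,p in obs:
        o,d=ray(C,p);M=np.eye(3)-np.outer(d,d);A+=M;b+=M@o
    X=np.linalg.solve(A,b)
    return X,[np.linalg.norm(proj(C,X)-p) for C,p in obs]
E
python3 - <<'E'
from h import *
for n in ["top","scene"]: r.snapshot(n)
C={n:cam(n) for n in["top","scene"]}
for l in ["bar_center","rests","chamber","lid_handle","lid_hinge","release_knob","lens","vial","driver"]:
    P={}
    for n in C:
        d=r.pinpoint(n,l)
        if d: P[n]=d[0]; print(l,n,[ (np.round(x["location"],1),round(x["confidence"],2)) for x in d[:2]])
    if len(P)==2: X,e=tri([(C[n],P[n]["location"]) for n in C]); print("   ",X.round(4),np.round(e,1))
print(r.observe()["t"])
E
```

```text
bar_center top [(array([457.6, 269.9]), 0.8)]
bar_center scene [(array([198.3, 200.2]), 0.77)]
    [ 0.4513 -0.3531  0.0335] [0.2 0.2]
rests top [(array([367.2, 243.6]), 0.85)]
rests scene [(array([260.8, 251.3]), 0.64)]
    [ 0.5181 -0.1395  0.0067] [0.4 0.4]
chamber top [(array([224.2, 202.2]), 0.6)]
chamber scene [(array([391. , 338.4]), 0.82)]
    [0.6201 0.2137 0.0081] [1.2 1.6]
lid_handle top [(array([213.9, 221.1]), 0.88)]
lid_handle scene [(array([414.2, 267.9]), 0.81)]
    [0.5454 0.2168 0.1357] [0.4 0.5]
lid_hinge top [(array([224.9, 159.1]), 0.59)]
lid_hinge scene [(array([369.2, 354.3]), 0.85)]
    [0.7128 0.2039 0.0685] [1.9 2.5]
release_knob top [(array([158.4, 212.9]), 0.72), (array([438.9, 164.8]), 0.35)]
release_knob scene [(array([481.4, 307. ]), 0.62), (array([138.5, 286.8]), 0.24)]
    [0.5673 0.3498 0.1146] [1.3 1.7]
lens top [(array([365.6, 172.7]), 0.73)]
lens scene [(array([218.5, 311.4]), 0.85)]
    [ 0.7011 -0.1364 -0.0035] [0.2 0.3]
vial top [(array([438.4, 167. ]), 0.56)]
vial scene [(array([140.8, 285.5]), 0.83)]
    [ 0.7165 -0.3218  0.0034] [0.5 0.6]
driver top [(array([224.9, 328.4]), 0.72), (array([460.3, 270.7]), 0.46)]
driver scene [(array([437.8, 242.9]), 0.79)]
    [ 0.3086  0.209  -0.0062] [1. 1.]
1.15
```

Run:
```python
from h import *
r.snapshot("top"); r.snapshot("scene")
C=cam("top"); S=cam("scene")
for l,z in [("bar_center",0.012),("rests",0.008),("chamber",.1),("lid_handle",.138)]:
  for nm,K in (("top",C),("scene",S)):
    d=r.trace(nm,l)
    if not d: print(l,nm,'none');continue
    m=d[0]["mask"]; ys,xs=np.nonzero(m)
    W=np.array([onz(K,p,z)[:2] for p in zip(xs,ys)])
    rc=cv2.minAreaRect((W*1000).astype(np.float32)); 
    u,s,v=np.linalg.svd(W-W.mean(0),full_matrices=False)
    print(l,nm,round(d[0]["confidence"],2),d[0]["rect"],rc,np.degrees(np.arctan2(v[0,1],v[0,0])))
o=r.observe();T=R.from_rotvec(o["orientation"]).as_matrix();print(T.round(3))
c=cam("wrist")[3]; print("cam in tool", T.T@(c[:3,3]-o["tool_pos"]), (T.T@c[:3,:3]).round(3)); print(o["t"])
```

```text
bar_center top none
bar_center scene 0.95 [172.5, 191.6, 225.1, 223.2] ((450.0451354980469, -367.226318359375), (59.38969802856445, 143.65553283691406), 70.5831527709961) -14.496941559189287
rests top 0.7 [351.8, 213.3, 385.7, 276.7] ((515.927734375, -138.26345825195312), (149.3709716796875, 50.32275390625), 8.55963134765625) -171.391026740381
rests scene 0.72 [239.9, 215.8, 280.8, 276.6] ((503.1207580566406, -149.86532592773438), (186.95733642578125, 69.17422485351562), 8.774560928344727) 12.976621951301144
chamber top 0.91 [133.6, 148.5, 271.0, 248.5] ((611.046875, 252.6367645263672), (302.760498046875, 214.92413330078125), 84.35774230957031) -76.48441720305387
chamber scene 0.75 [323.4, 255.9, 514.0, 401.3] ((642.037841796875, 255.8540802001953), (294.09832763671875, 275.0532531738281), 84.5634994506836) 118.92884917434934
lid_handle top 0.72 [172.0, 153.2, 269.6, 242.8] ((602.1097412109375, 203.1645050048828), (199.70831298828125, 199.83782958984375), 84.56009674072266) -177.28286901293595
lid_handle scene 0.84 [321.1, 251.8, 467.0, 382.0] ((649.2025756835938, 220.37551879882812), (196.60885620117188, 224.59918212890625), 84.64836883544922) 2.5480459955942996
[[-0.92   0.392  0.   ]
 [ 0.392  0.92  -0.   ]
 [-0.    -0.    -1.   ]]
cam in tool [ 0.07941611 -0.00043898 -0.1709547 ] [[ 0.001 -0.96  -0.279]
 [ 1.     0.001 -0.   ]
 [ 0.    -0.279  0.96 ]]
1.65
```

Call:
{"method": "play_rows", "body": {
  "xyz": [
    [-0.23,-0.32,0],
    [-0.23,-0.32,0],
    [-0.23,-0.32,0],
    [-0.23,-0.32,0],
    [-0.23,-0.32,0],
    [-0.23,-0.32,0],
    [-0.23,-0.32,0],
    [-0.23,-0.32,0],
    [-0.23,-0.32,0],
    [-0.23,-0.32,0],
    [-0.23,-0.32,0],
    [-0.23,-0.32,0]
  ],
  "spin": [0,0,0,0,0,0,0,0,0,0,0,0],
  "claw": 1
}}

```text
t: 2.85
tool_pos: [0.3485, 0.1121, 0.2149]
orientation: [0.628, 3.077, 0.001]
ft_force: [0.8, -0.7, -0.0]
finger_gap: 0.0918
```

Call:
{"method": "play_rows", "body": {
  "xyz": [
    [-0.23,-0.32,0],
    [-0.23,-0.32,0],
    [-0.23,-0.32,0],
    [-0.23,-0.32,0],
    [-0.23,-0.32,0],
    [-0.23,-0.32,0],
    [-0.23,-0.32,0],
    [-0.23,-0.32,0],
    [-0.23,-0.32,0],
    [-0.23,-0.32,0],
    [-0.23,-0.32,0],
    [-0.23,-0.32,0]
  ],
  "spin": [0,0,0,0,0,0,0,0,0,0,0,-0.03]
}}

```text
t: 4.05
tool_pos: [0.4519, -0.3497, 0.2146]
orientation: [0.482, 3.104, -0.0]
ft_force: [0.4, -0.0, -0.3]
finger_gap: 0.0917
```

Call:
{"method": "play_rows", "body": {
  "xyz": [
    [0,0,0],
    [0,0,0]
  ],
  "spin": [0,0]
}}

```text
t: 4.25
tool_pos: [0.4514, -0.3481, 0.2141]
orientation: [-0.486, -3.103, -0.001]
ft_force: [-0.1, -0.0, -0.3]
finger_gap: 0.0921
```

Run:
```python
from h import *
o=r.observe();print(o["t"],o["tool_pos"],o["orientation"],o["joint_pos"],o["finger_gap"])
K=cam("wrist"); im=r.snapshot("wrist"); cv2.imwrite("pics/b.png",im[:,:,::-1])
d=r.pinpoint("wrist","bar_center"); print(d[:2])
d=r.trace("wrist","bar_center")
for x in d[:2]:
    ys,xs=np.nonzero(x["mask"]); print(x["confidence"],x["rect"]); 
    W=np.array([onz(K,p,.01)[:2] for p in zip(xs,ys)])
    rc=cv2.minAreaRect((W*1000).astype(np.float32));u,s,v=np.linalg.svd(W-W.mean(0),full_matrices=False);print(rc,np.degrees(np.arctan2(v[0,1],v[0,0])))
```

```text
4.25 [ 0.4513997  -0.34813788  0.21414592] [-4.86363211e-01 -3.10289898e+00 -1.09263951e-03] [-6.59726697e-01  2.69129845e-01  1.75268329e+00  2.43339504e-04
  1.12082254e+00 -1.91966959e+00] 0.09214732804063167
[{'location': [306.5, 212.1], 'confidence': 0.82}]
0.62 [297.4, 144.2, 318.6, 274.5]
((450.3663024902344, -357.569580078125), (18.60711097717285, 142.2404022216797), 70.10627746582031) -20.152030739798843
```

View pics/b.png

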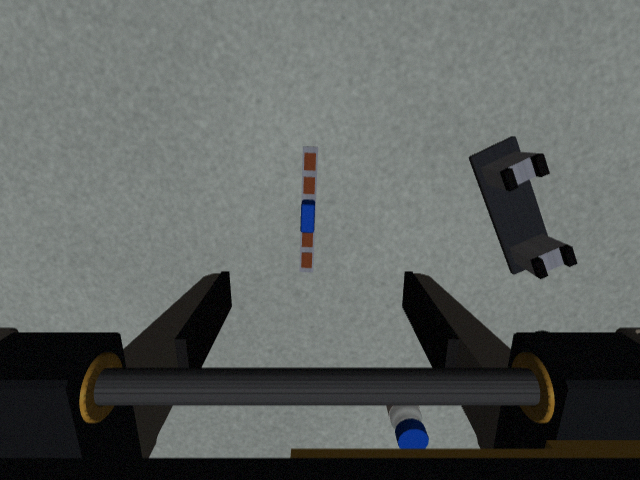

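The wrist view shows the bar from (311,147) to (306,271), with the blue block at (307,216), nearly in line with the tool. The rests are at right, around (510,205).

Run:
```python
from h import *
K=cam("wrist"); C=cam("top");S=cam("scene")
print(tri([(K,[306.5,212.1]),(C,[457.6,269.9]),(S,[198.3,200.2])]))
print("tri wrist+top",tri([(K,[306.5,212.1]),(C,[457.6,269.9])]))
print("wrist at .02",onz(K,[306.5,212.1],.02), "top",onz(C,[457.6,269.9],.02),"sc",onz(S,[198.3,200.2],.02))
a=onz(K,[311,147],.01);b=onz(K,[306.3,271],.01);print(a,b,(a+b)/2,np.degrees(np.arctan2(*(a-b)[1::-1])))
print("block top",onz(K,[307.5,200],.04),onz(K,[307.5,233],.04))
# rests: post top notches, pixel guesses
r.snapshot("wrist"); d=r.pinpoint("wrist","rests"); print(d[:1]); 
if d:
  p=d[0]["location"]; print(onz(K,p,0),tri([(K,p),(C,[367.2,243.6]),(S,[260.8,251.3])]))
d=r.trace("wrist","rests")
if d: print(d[0]["rect"],d[0]["confidence"])
for p in [(470,158),(516,137),(513,272),(549,215)]: print(p,onz(K,p,.008))
T=R.from_rotvec(r.observe()["orientation"]).as_matrix();print(T.round(4))
```

```text
(array([ 0.44885511, -0.355272  ,  0.03021762]), [np.float64(2.7442168033708874), np.float64(1.3347986274258032), np.float64(0.35204033096001036)])
tri wrist+top (array([ 0.45301421, -0.35966149,  0.00319107]), [np.float64(1.4524295388211514), np.float64(0.6638579298955243)])
wrist at .02 [ 0.44820744 -0.35731011  0.02      ] top [ 0.45259381 -0.35613613  0.02      ] sc [ 0.43846516 -0.36523408  0.02      ]
[ 0.38561685 -0.33221077  0.01      ] [ 0.51617235 -0.38004285  0.01      ] [ 0.4508946  -0.35612681  0.01      ] 159.8785059865835
block top [ 0.43277376 -0.35063519  0.04      ] [ 0.46543755 -0.36127559  0.04      ]
[{'location': [505.5, 206.1], 'confidence': 0.78}]
[ 0.51336771 -0.14392148  0.        ] (array([ 0.51561812, -0.14194094,  0.00106835]), [np.float64(3.0037423674497457), np.float64(1.6493303077060568), np.float64(0.8456976927318148)])
[467.5, 137.2, 573.3, 278.2] 0.59
(470, 158) [ 0.44742615 -0.17523643  0.008     ]
(516, 137) [ 0.44075675 -0.12556873  0.008     ]
(513, 272) [ 0.59089754 -0.15171434  0.008     ]
(549, 215) [ 0.53512757 -0.10327774  0.008     ]
[[-9.53e-01  3.03e-01  2.00e-04]
 [ 3.03e-01  9.53e-01 -0.00e+00]
 [-2.00e-04  0.00e+00 -1.00e+00]]
```

Call:
{"method": "play_rows", "body": {
  "xyz": [
    [-0.014,-0.085,0],
    [0,0,0.35],
    [0,0,0.35],
    [0,0,0.35],
    [0,0,0.35],
    [0,0,0.28],
    [0,0,0.2],
    [0,0,0.1],
    [0,0,0]
  ],
  "spin": [0.014,0,0,0,0,0,0,0,0]
}}

```text
t: 5.45
tool_pos: [0.45, -0.3556, 0.0157]
orientation: [-0.55, -3.091, -0.001]
ft_force: [0.1, 0.9, 0.5]
finger_gap: 0.0916
```

Run:
```python
from h import *
o=r.observe();print(o["t"],o["tool_pos"],o["ft_force"])
im=r.snapshot("wrist"); cv2.imwrite("pics/c.png",im[:,:,::-1])
```

```text
5.45 [ 0.4500271  -0.35562181  0.01572446] [0.08646966 0.90359516 0.54902154]
```

View pics/c.png

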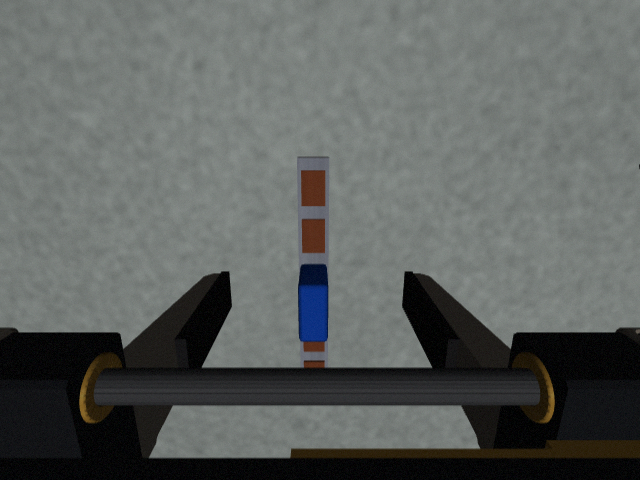

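The block sits centred between the open fingers, at columns 299–328 and rows 265–341. I'm closing.

Call:
{"method": "play_rows", "body": {
  "xyz": [
    [0,0,0],
    [0,0,0],
    [0,0,0],
    [0,0,0],
    [0,0,0],
    [0,0,0],
    [0,0,0],
    [0,0,0]
  ],
  "spin": [0,0,0,0,0,0,0,0],
  "claw": -1
}}

```text
t: 6.3
tool_pos: [0.4505, -0.3564, 0.0165]
orientation: [-0.551, -3.093, -0.0]
ft_force: [0.4, -0.2, 0.1]
finger_gap: 0.0298
```

Run:
```python
from h import *
o=r.observe();print(o["t"],o["tool_pos"],o["ft_force"],o["finger_gap"])
K=cam("wrist")
im=r.snapshot("wrist"); cv2.imwrite("pics/d.png",im[:,:,::-1])
T=R.from_rotvec(o["orientation"]).as_matrix()
p=o["tool_pos"]
# predicted pixels of bar features if bar centred on TCP: in tool frame, table at z=+p_z
for n,(x,y,z) in dict(endnear=(.07,0,.01),nearTopEdge=(.015,0,.04),farTopEdge=(-.015,0,.04),nearBot=(.015,0,.01)).items():
    X=p+T@np.array([x,y,p[2]-z]); print(n,proj(K,X).round(1))
```

```text
6.3 [ 0.45047436 -0.35641863  0.01653055] [ 0.44951874 -0.22302207  0.13631261] 0.02977794249093885
endnear [317.5 154.3]
nearTopEdge [317.4 281.1]
farTopEdge [317.3 338.6]
nearBot [317.3 258.7]
```

View pics/d.png

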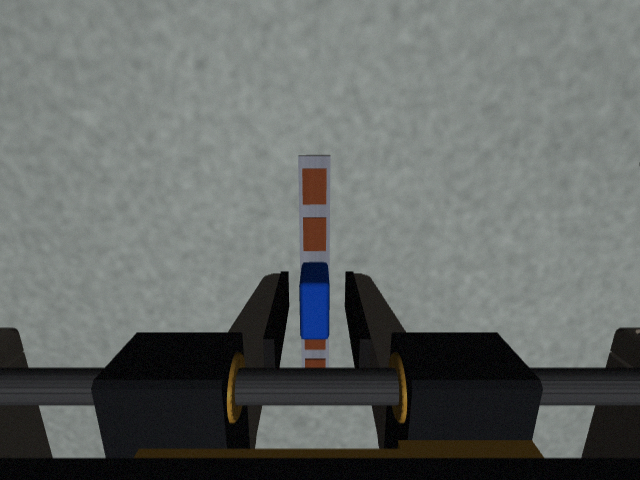

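The block is still between the fingers and they haven't finished closing. The bar's near end is at row 156 against 154 predicted, so it is centred lengthwise to about 1 mm.

Call:
{"method": "play_rows", "body": {
  "xyz": [
    [0,0,0],
    [0,0,0],
    [0,0,0],
    [0,0,0],
    [0,0,0]
  ],
  "spin": [0,0,0,0,0]
}}

```text
t: 6.85
tool_pos: [0.4505, -0.3564, 0.0165]
orientation: [-0.551, -3.093, -0.0]
ft_force: [0.1, 0.2, 0.2]
finger_gap: 0.0137
```

Call:
{"method": "play_rows", "body": {
  "xyz": [
    [0,0,-0.1],
    [0,0,-0.2],
    [0,0,-0.3],
    [0,0,-0.3],
    [0,0,-0.3],
    [0,0,-0.2]
  ],
  "spin": [0,0,0,0,0,0]
}}

```text
t: 7.45
tool_pos: [0.4511, -0.3569, 0.1596]
orientation: [0.55, 3.091, -0.002]
ft_force: [1.2, -0.2, -1.8]
finger_gap: 0.0141
```

Run:
```python
from h import *
o=r.observe();print(o["t"],o["tool_pos"],o["ft_force"],o["finger_gap"],o["joint_pos"])
T=R.from_rotvec(o["orientation"]).as_matrix();print(T.round(3))
tgt=np.array([.516,-.1385,o["tool_pos"][2]]); print((T.T@(tgt-o["tool_pos"])*10).round(3), "tooly yaw",np.degrees(np.arctan2(T[1,1],T[0,1])))
```

```text
7.45 [ 0.45108397 -0.35688649  0.15958666] [ 1.21461302 -0.22912048 -1.7500697 ] 0.01405332906995293 [-6.71937863e-01  3.33946390e-01  1.79582588e+00 -1.28024026e-05
  1.00921198e+00 -1.89022958e+00]
[[-0.939  0.345  0.002]
 [ 0.345  0.939 -0.002]
 [-0.002 -0.001 -1.   ]]
[ 1.450e-01  2.274e+00 -2.000e-03] tooly yaw 69.80330465652494
```

Call:
{"method": "play_rows", "body": {
  "xyz": [
    [0.024,0.379,0],
    [0.024,0.379,0],
    [0.024,0.379,0],
    [0.024,0.379,0],
    [0.024,0.379,0],
    [0.024,0.379,0],
    [0,0,0],
    [0,0,0],
    [0,0,0],
    [0,0,0],
    [0,0,0],
    [0,0,0]
  ],
  "spin": [0,0,0,0,0,0,-0.04,-0.04,-0.04,-0.041,0,0]
}}

```text
t: 8.65
tool_pos: [0.5155, -0.1381, 0.1571]
orientation: [-0.235, 3.132, -0.0]
ft_force: [-0.2, -0.8, -1.1]
finger_gap: 0.0137
```

Run:
```python
from h import *
o=r.observe();print(o["t"],o["tool_pos"],o["ft_force"],o["finger_gap"])
T=R.from_rotvec(o["orientation"]).as_matrix();print("tooly yaw",np.degrees(np.arctan2(T[1,1],T[0,1])))
K=cam("wrist");C=cam("top")
im=r.snapshot("wrist"); cv2.imwrite("pics/e.png",im[:,:,::-1])
im=r.snapshot("top"); cv2.imwrite("pics/e_top.png",cv2.resize(im[160:320,280:500,::-1],None,fx=3.5,fy=3.5,interpolation=cv2.INTER_CUBIC))
for yaw in (8.6,9.3):
  c,s=np.cos(np.radians(yaw)),np.sin(np.radians(yaw))
  for n,(x,y,z) in dict(b1=(-.075,.025,.008),b2=(-.075,-.025,.008),lipL=(-.06,.019,.056),lipR=(-.06,-.019,.056),b3=(.075,.025,.008)).items():
    X=np.array([.516+c*x-s*y,-.1385+s*x+c*y,z]); print(yaw,n,proj(K,X).round(1),proj(C,X).round(1))
```

```text
8.65 [ 0.51552518 -0.13805977  0.15705018] [-0.22488995 -0.76880278 -1.1494273 ] 0.013657941198077997
tooly yaw 98.56849599668946
8.6 b1 [344.3 140.4] [361.9 275.7]
8.6 b2 [287.8 140.4] [382.1 272.8]
8.6 lipL [340.8 161.8] [365.1 267.1]
8.6 lipR [291.1 161.7] [381.  264.8]
8.6 b3 [341.  295.1] [352.5 216.1]
9.3 b1 [343.3 140.1] [362.3 275.8]
9.3 b2 [286.8 140.8] [382.5 272.6]
9.3 lipL [339.8 161.5] [365.5 267.1]
9.3 lipR [290.2 162.1] [381.3 264.6]
9.3 b3 [341.9 294.8] [352.2 216.2]
```

View pics/e.png

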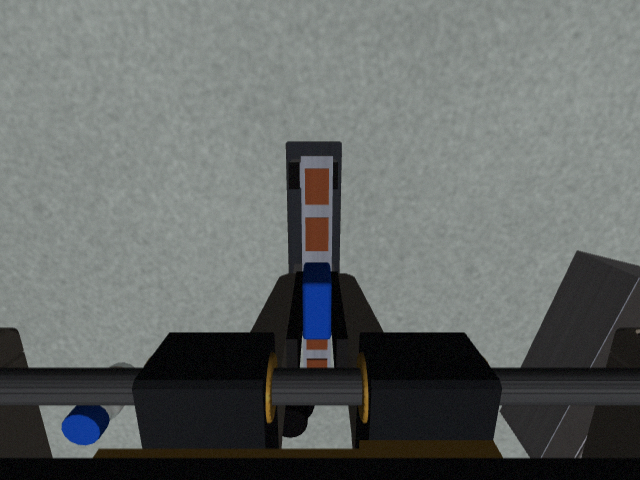

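View pics/e_top.png

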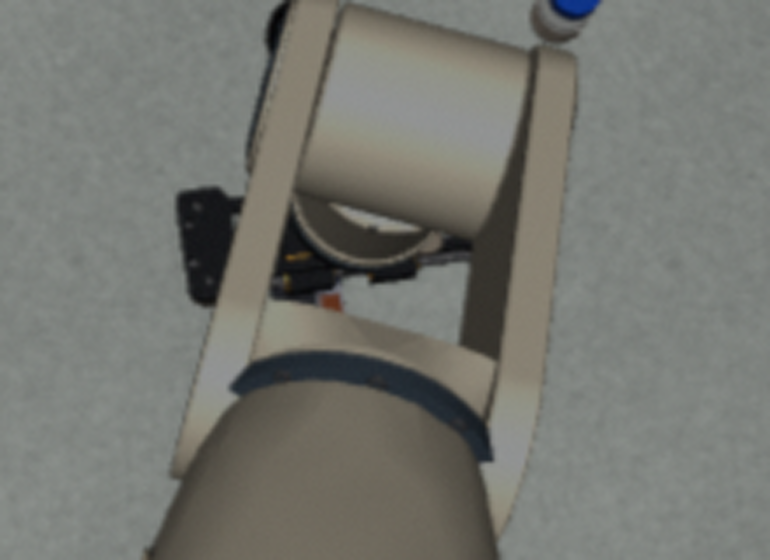

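Run:
```python
import cv2
im=cv2.imread("pics/e.png"); c=im[130:280,260:370]; c=cv2.convertScaleAbs(c,alpha=2.2)
cv2.imwrite("pics/e_z.png",cv2.resize(c,None,fx=4,fy=4,interpolation=cv2.INTER_CUBIC))
g=cv2.cvtColor(im,cv2.COLOR_BGR2GRAY)
for row in (145,152,175,195,210,225,240,255,265): print(row,g[row,278:352].tolist())
print([ (rr,int(g[rr,290:340].mean())) for rr in range(134,160)])
```

```text
145 [133, 135, 137, 135, 137, 138, 134, 100, 33, 38, 36, 36, 37, 34, 33, 30, 35, 35, 38, 32, 35, 35, 36, 32, 37, 35, 37, 34, 39, 38, 35, 35, 33, 34, 34, 33, 37, 33, 37, 37, 37, 34, 36, 39, 38, 36, 37, 33, 36, 38, 32, 33, 29, 34, 35, 32, 32, 33, 35, 35, 36, 40, 37, 56, 142, 140, 138, 136, 137, 138, 136, 137, 137, 136]
152 [137, 138, 138, 140, 136, 136, 135, 137, 39, 31, 39, 33, 35, 37, 36, 34, 36, 33, 39, 35, 38, 34, 37, 35, 35, 38, 33, 34, 36, 41, 35, 38, 35, 38, 34, 35, 35, 38, 36, 35, 32, 37, 32, 40, 35, 37, 33, 32, 35, 33, 32, 30, 30, 35, 36, 35, 35, 37, 38, 35, 36, 34, 39, 54, 133, 138, 138, 139, 133, 136, 139, 135, 134, 132]
175 [136, 140, 135, 136, 136, 132, 132, 134, 75, 36, 33, 11, 18, 12, 10, 8, 14, 12, 12, 6, 13, 56, 119, 118, 118, 124, 123, 66, 65, 64, 64, 61, 62, 67, 66, 68, 65, 70, 64, 63, 65, 69, 67, 68, 67, 61, 62, 62, 65, 69, 65, 118, 120, 121, 120, 15, 12, 11, 8, 12, 39, 34, 39, 100, 133, 129, 131, 133, 132, 132, 137, 134, 135, 133]
195 [146, 146, 143, 141, 142, 140, 142, 143, 144, 40, 35, 39, 31, 39, 37, 38, 37, 35, 30, 37, 34, 39, 37, 96, 122, 123, 127, 64, 65, 63,
[... 1471 characters left out ...]
, 38, 33, 33, 38, 50, 136, 143, 138, 137, 134, 138, 134, 136, 134, 136, 142, 140]
265 [139, 139, 142, 143, 138, 141, 142, 139, 139, 142, 103, 40, 34, 32, 36, 37, 47, 46, 50, 46, 46, 50, 47, 49, 103, 103, 26, 17, 7, 11, 11, 9, 13, 12, 12, 13, 15, 11, 11, 11, 14, 17, 15, 14, 16, 12, 10, 6, 13, 16, 19, 33, 121, 104, 49, 43, 35, 34, 36, 33, 37, 76, 143, 143, 142, 142, 144, 141, 139, 134, 136, 134, 138, 140]
[(134, 138), (135, 137), (136, 136), (137, 136), (138, 135), (139, 135), (140, 135), (141, 80), (142, 38), (143, 35), (144, 35), (145, 35), (146, 35), (147, 35), (148, 35), (149, 35), (150, 36), (151, 35), (152, 35), (153, 35), (154, 35), (155, 40), (156, 78), (157, 89), (158, 89), (159, 91)]
```

View pics/e_z.png

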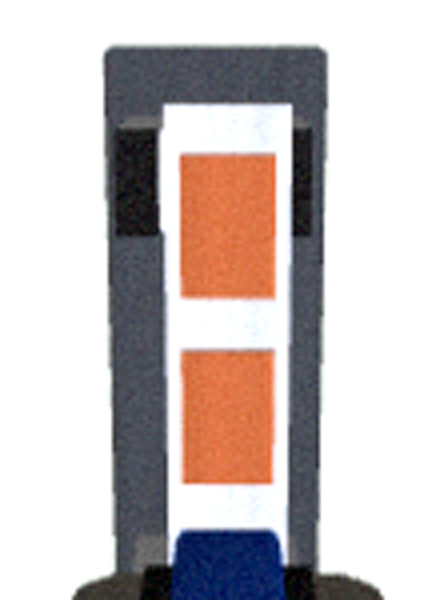

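Relative to the bar and tool (column 316.5), the stand's centre line is at column about 313.4. So the rests lie about 3 mm towards tool −y, and yaw agrees to about 0.2°. I'll shift, go down to just above the lips, and look again.

Call:
{"method": "play_rows", "body": {
  "xyz": [
    [0,-0.03,0],
    [0,0,0.2],
    [0,0,0.2],
    [0,0,0.2],
    [0,0,0.2],
    [0,0,0],
    [0,0,0]
  ],
  "spin": [0,0,0,0,0,0,0]
}}

```text
t: 9.45
tool_pos: [0.5159, -0.1412, 0.0767]
orientation: [0.239, -3.132, -0.0]
ft_force: [0.9, -0.2, -1.1]
finger_gap: 0.0137
```

Run:
```python
from h import *
o=r.observe();print(o["t"],o["tool_pos"],o["ft_force"],o["finger_gap"])
im=r.snapshot("wrist"); cv2.imwrite("pics/f.png",im[:,:,::-1])
c=cv2.convertScaleAbs(im[110:280,250:380,::-1],alpha=2.2)
cv2.imwrite("pics/f_z.png",cv2.resize(c,None,fx=3.5,fy=3.5,interpolation=cv2.INTER_CUBIC))
s=r.snapshot("scene"); cv2.imwrite("pics/f_s.png",cv2.convertScaleAbs(cv2.resize(s[180:300,200:340,::-1],None,fx=4.5,fy=4.5,interpolation=cv2.INTER_CUBIC),alpha=1.8))
```

```text
9.45 [ 0.51592349 -0.14117577  0.07671664] [ 0.91840909 -0.15853977 -1.14705379] 0.013706832987609715
```

View pics/f_z.png

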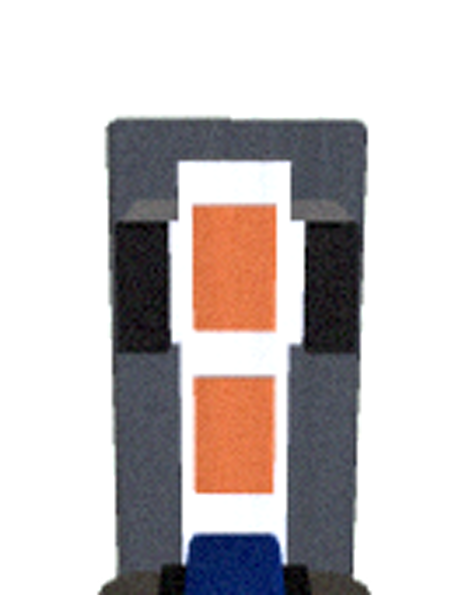

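View pics/f_s.png

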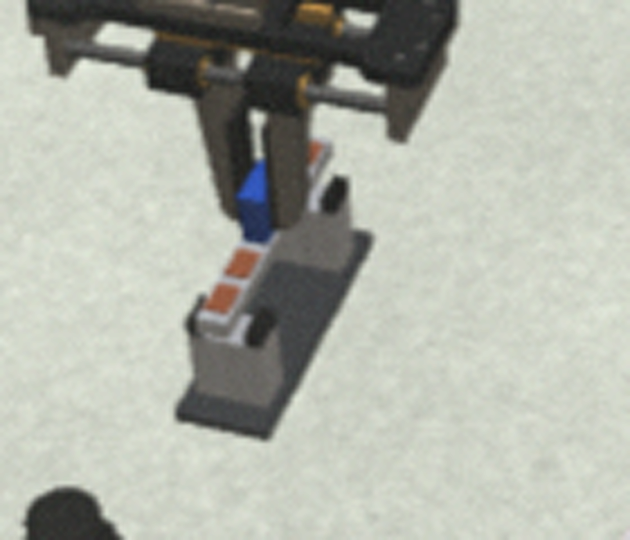

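The bar sits centred between the lips (notch edges at zoom columns 169 and 304, bar 178–291, about 0.4 mm off). I'm lowering it into the notches.

Call:
{"method": "play_rows", "body": {
  "xyz": [
    [0,0.003,0.04],
    [0,0,0.04],
    [0,0,0.02],
    [0,0,0.01],
    [0,0,0]
  ],
  "spin": [0,0,0,0,0]
}}

```text
t: 10.05
tool_pos: [0.5158, -0.1407, 0.0654]
orientation: [0.24, -3.132, -0.0]
ft_force: [0.1, 0.1, -0.3]
finger_gap: 0.0142
```

Call:
{"method": "play_rows", "body": {
  "xyz": [
    [0,0,0.01],
    [0,0,0],
    [0,0,0]
  ],
  "spin": [0,0,0]
}}

```text
t: 10.35
tool_pos: [0.5159, -0.1408, 0.0646]
orientation: [-0.241, 3.132, -0.0]
ft_force: [0.6, -0.0, -0.6]
finger_gap: 0.0135
```

Call:
{"method": "play_rows", "body": {
  "xyz": [
    [0,0,0],
    [0,0,0],
    [0,0,0],
    [0,0,0],
    [0,0,0]
  ],
  "spin": [0,0,0,0,0],
  "claw": 0
}}

```text
t: 10.85
tool_pos: [0.516, -0.1407, 0.0646]
orientation: [-0.241, 3.132, -0.0]
ft_force: [0.8, 0.7, 0.3]
finger_gap: 0.0461
```

Call:
{"method": "play_rows", "body": {
  "xyz": [
    [0,0,-0.15],
    [0,0,-0.3],
    [0,0,-0.4],
    [0,0,-0.4],
    [0,0,-0.4],
    [0,0,-0.1],
    [0,0,0]
  ],
  "spin": [0,0,0,0,0,0,0]
}}

```text
t: 11.55
tool_pos: [0.5169, -0.141, 0.2412]
orientation: [-0.24, 3.129, -0.002]
ft_force: [-0.2, 1.0, -0.6]
finger_gap: 0.0461
```

Run:
```python
from h import *
o=r.observe();print(o["t"],o["tool_pos"],o["ft_force"],o["finger_gap"],o["joint_pos"])
im=r.snapshot("wrist"); cv2.imwrite("pics/g.png",im[:,:,::-1])
c=cv2.convertScaleAbs(im[110:350,230:410,::-1],alpha=2.2)
cv2.imwrite("pics/g_z.png",cv2.resize(c,None,fx=2.4,fy=2.4,interpolation=cv2.INTER_CUBIC))
s=r.snapshot("scene"); cv2.imwrite("pics/g_s.png",cv2.convertScaleAbs(cv2.resize(s[180:300,200:340,::-1],None,fx=4.5,fy=4.5,interpolation=cv2.INTER_CUBIC),alpha=1.8))
```

```text
11.55 [ 0.51688391 -0.14097634  0.24116814] [-0.15614471  0.97574896 -0.56423506] 0.04611316759621922 [-2.69070801e-01  1.86086041e-01  1.79714018e+00  7.48875179e-06
  1.15488303e+00 -1.99319386e+00]
```

View pics/g_z.png

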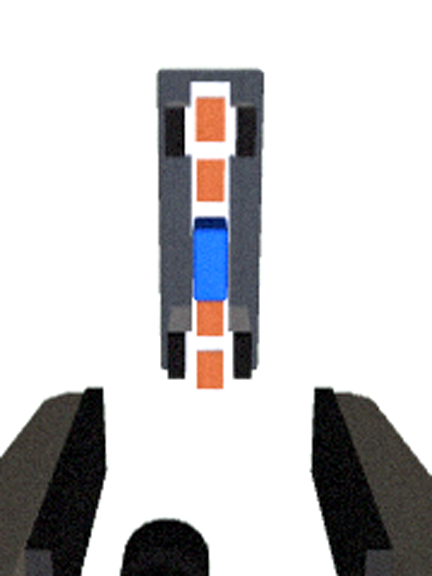

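View pics/g_s.png

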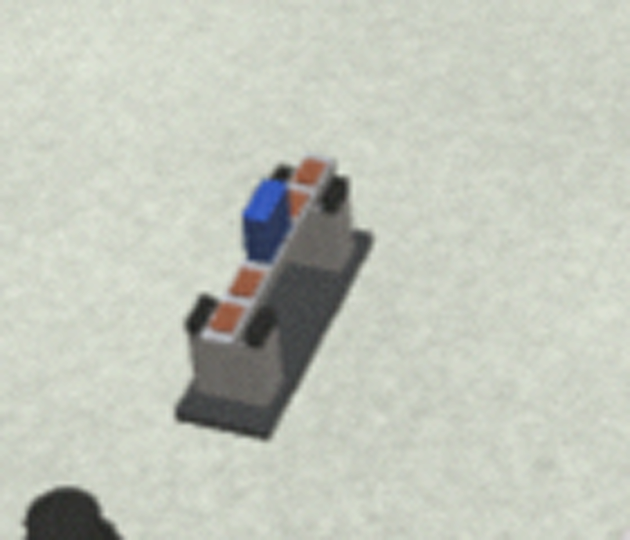

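The bar lies down in both notches: in the scene zoom it is level between the lips at both posts. Next is the lid: travel over the handle, then turn.

Call:
{"method": "play_rows", "body": {
  "xyz": [
    [-0.08,0.35,0],
    [-0.08,0.35,0],
    [-0.08,0.35,0],
    [-0.08,0.35,0],
    [-0.08,0.35,0],
    [-0.08,0.35,0],
    [-0.08,0.35,0],
    [-0.08,0.35,0],
    [-0.08,0.35,0],
    [-0.08,0.35,0],
    [0,0,0],
    [0,0,0]
  ],
  "spin": [0,0,0,0,0,0,0,0,0,0,0.044,0.044]
}}

```text
t: 12.85
tool_pos: [0.5402, 0.2182, 0.2367]
orientation: [-0.199, -3.131, 0.003]
ft_force: [1.1, 0.1, -1.2]
finger_gap: 0.046
```

Call:
{"method": "play_rows", "body": {
  "xyz": [
    [0,0,0],
    [0,0,0],
    [0,0,0],
    [0,0,0],
    [0,0,0],
    [0,0,0],
    [0,0,0],
    [0,0,0],
    [0,0,0],
    [0,0,0],
    [0,0,0],
    [0,0,0]
  ],
  "spin": [0.045,0.045,0.045,0.045,0.045,0.045,0.045,0.045,0.044,0.044,0.043,0]
}}

```text
t: 14.05
tool_pos: [0.5405, 0.217, 0.2372]
orientation: [-2.325, -2.11, 0.006]
ft_force: [-0.3, -0.2, -0.5]
finger_gap: 0.046
```

Run:
```python
from h import *
o=r.observe();print(o["t"],o["tool_pos"],o["finger_gap"],o["joint_pos"])
T=R.from_rotvec(o["orientation"]).as_matrix();print("tooly yaw",np.degrees(np.arctan2(T[1,1],T[0,1])))
K=cam("wrist");im=r.snapshot("wrist"); cv2.imwrite("pics/h.png",cv2.convertScaleAbs(im[:,:,::-1],alpha=1.5))
for l,z in (("lid_handle",.138),("release_knob",.114),("lid_hinge",.07)):
    d=r.pinpoint("wrist",l)
    if d: p=d[0]["location"]; print(l,p,round(d[0]["confidence"],2),onz(K,p,z))
```

```text
14.05 [0.54051606 0.21696969 0.23716184] 0.04603269955440067 [3.79145671e-01 2.68358916e-01 1.69975123e+00 3.60376306e-06
 1.17725419e+00 4.76055944e-01]
tooly yaw -5.55279496287897
lid_handle [321.3, 238.0] 0.78 [0.54314823 0.21471787 0.138     ]
release_knob [331.7, 58.0] 0.89 [0.56386155 0.34981893 0.114     ]
lid_hinge [495.2, 213.7] 0.6 [0.71565131 0.20305479 0.07      ]
```

View pics/h.png

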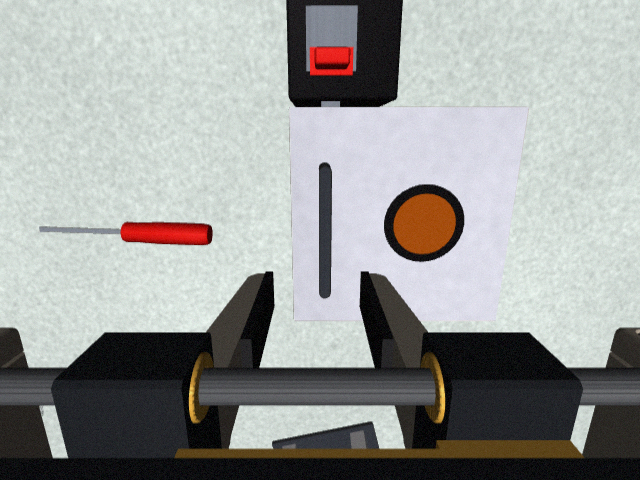

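The handle runs down column 325 (rows 163–298), parallel to the tool's x, about 6 mm to tool +y. The red fin is at (332,58). I'm descending over the handle.

Call:
{"method": "play_rows", "body": {
  "xyz": [
    [-0.015,0.055,0],
    [0,0,0.3],
    [0,0,0.3],
    [0,0,0.3],
    [0,0,0.2],
    [0,0,0.08],
    [0,0,0],
    [0,0,0]
  ],
  "spin": [0,0,0,0,0,0,0,0]
}}

```text
t: 15.05
tool_pos: [0.5477, 0.2156, 0.1225]
orientation: [2.324, 2.114, 0.002]
ft_force: [-0.3, 0.2, 0.6]
finger_gap: 0.0461
```

Run:
```python
from h import *
o=r.observe();print(o["t"],o["tool_pos"],o["ft_force"],o["finger_gap"])
im=r.snapshot("wrist"); cv2.imwrite("pics/i.png",cv2.convertScaleAbs(im[:,:,::-1],alpha=1.5))
```

```text
15.05 [0.54766654 0.21557252 0.12248442] [-0.32200437  0.20164415  0.60712771] 0.04607438179101075
```

View pics/i.png

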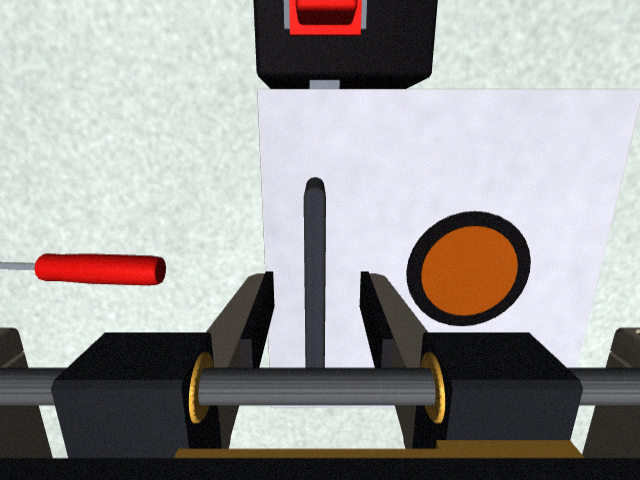

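The handle is between the fingers at column 315. I'll go 3–4 mm lower and close.

Call:
{"method": "play_rows", "body": {
  "xyz": [
    [0,0,0.035],
    [0,0,0]
  ],
  "spin": [0,0]
}}

```text
t: 15.3
tool_pos: [0.5471, 0.2154, 0.1185]
orientation: [2.324, 2.113, 0.001]
ft_force: [-0.4, 0.3, 0.7]
finger_gap: 0.0459
```

Call:
{"method": "play_rows", "body": {
  "xyz": [
    [0,0,0],
    [0,0,0],
    [0,0,0],
    [0,0,0],
    [0,0,0],
    [0,0,0],
    [0,0,0],
    [0,0,0]
  ],
  "spin": [0,0,0,0,0,0,0,0],
  "claw": -1
}}

```text
t: 16.1
tool_pos: [0.5467, 0.2154, 0.1181]
orientation: [-2.324, -2.113, 0.0]
ft_force: [-1.6, 0.4, 1.4]
finger_gap: 0.0086
```

Call:
{"method": "play_rows", "body": {
  "xyz": [
    [0,0.004,-0.01],
    [0,0.004,-0.01],
    [0,0.004,-0.01],
    [0,0.004,-0.01],
    [0,0.002,-0.005],
    [0,0,0],
    [0,0,0]
  ],
  "spin": [0,0,0,0,0,0,0]
}}

```text
t: 16.8
tool_pos: [0.5485, 0.2152, 0.1226]
orientation: [-2.324, -2.113, 0.0]
ft_force: [-1.6, 1.4, -3.0]
finger_gap: 0.0086
```

Call:
{"method": "play_rows", "body": {
  "xyz": [
    [0,0.004,-0.01],
    [0,0.004,-0.01],
    [0,0,0]
  ],
  "spin": [0,0,0]
}}

```text
t: 17.1
tool_pos: [0.5493, 0.2151, 0.1243]
orientation: [-2.324, -2.113, 0.001]
ft_force: [-1.5, 3.2, -6.1]
finger_gap: 0.0088
```

Call:
{"method": "play_rows", "body": {
  "xyz": [
    [0,0.004,-0.01],
    [0,0.004,-0.01],
    [0,0,0]
  ],
  "spin": [0,0,0]
}}

```text
t: 17.4
tool_pos: [0.5494, 0.215, 0.1249]
orientation: [-2.324, -2.113, 0.003]
ft_force: [1.9, 5.3, -21.6]
finger_gap: 0.0088
```

The lid stopped after about 6.5 mm and the force jumped to 22 N, so it is caught. I'm lowering it and letting go.

Call:
{"method": "play_rows", "body": {
  "xyz": [
    [0,-0.008,0.02],
    [0,-0.008,0.02],
    [0,-0.008,0.02],
    [0,-0.008,0.02],
    [0,-0.002,0.005],
    [0,0,0]
  ],
  "spin": [0,0,0,0,0,0]
}}

```text
t: 18.0
tool_pos: [0.5468, 0.2153, 0.1183]
orientation: [2.324, 2.114, -0.0]
ft_force: [-4.7, 0.3, -0.1]
finger_gap: 0.0086
```

Call:
{"method": "play_rows", "body": {
  "xyz": [
    [0,0,0],
    [0,0,0],
    [0,0,0],
    [0,0,0],
    [0,0,0],
    [0,0,0]
  ],
  "spin": [0,0,0,0,0,0],
  "claw": 0
}}

```text
t: 18.6
tool_pos: [0.547, 0.2153, 0.1181]
orientation: [2.324, 2.113, 0.0]
ft_force: [-0.4, 0.0, -0.3]
finger_gap: 0.0458
```

Call:
{"method": "play_rows", "body": {
  "xyz": [
    [0,0,-0.2],
    [0,0,-0.3],
    [0,0,-0.3],
    [0,0,-0.1],
    [0,0,0],
    [0,0,0]
  ],
  "spin": [0,0,0,0,0,0],
  "claw": -1
}}

```text
t: 19.2
tool_pos: [0.5463, 0.2151, 0.207]
orientation: [-2.324, -2.113, 0.002]
ft_force: [-0.3, 0.1, -0.5]
finger_gap: 0.0008
```

Run:
```python
from h import *
o=r.observe();print(o["t"],o["tool_pos"],o["ft_force"],o["finger_gap"])
K=cam("wrist");im=r.snapshot("wrist"); cv2.imwrite("pics/j.png",cv2.convertScaleAbs(im[:,:,::-1],alpha=1.5))
r.snapshot("scene");r.snapshot("top");S=cam("scene");C=cam("top")
P={}
for n,k in (("wrist",K),("scene",S),("top",C)):
    d=r.pinpoint(n,"release_knob")
    if d: P[n]=(k,d[0]["location"]); print(n,d[0],onz(k,d[0]["location"],.114))
print(tri(list(P.values())))
```

```text
19.2 [0.54633776 0.21509754 0.20695491] [-0.27774585  0.13340735 -0.48930711] 0.0007630970427821334
scene {'location': [483.3, 304.5], 'confidence': 0.55} [0.55815384 0.35406119 0.114     ]
top {'location': [157.6, 213.7], 'confidence': 0.69} [0.56619613 0.34883214 0.114     ]
(array([0.56436716, 0.35090881, 0.11892964]), [np.float64(2.0691517030473228), np.float64(1.616240775468513)])
```

View pics/j.png

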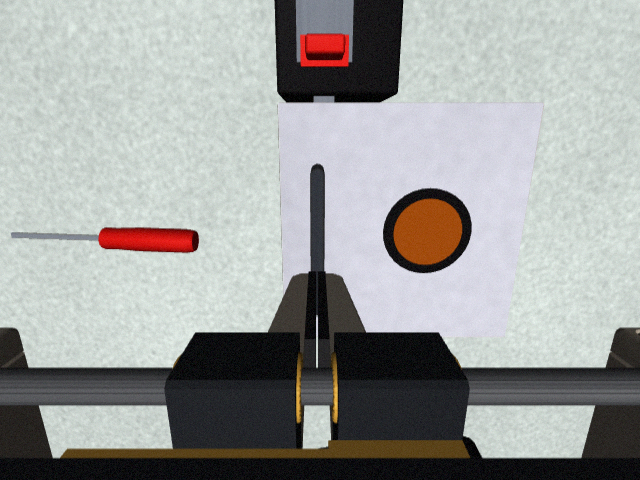

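The red fin is at (325,45) and the fingers are closed. I'll go to its lid side, lower to about 110 mm, and push in +y (tool +x).

Call:
{"method": "play_rows", "body": {
  "xyz": [
    [0.36,0.015,0],
    [0.36,0.015,0],
    [0.36,0.015,0],
    [0,0,0.3],
    [0,0,0.3],
    [0,0,0.2],
    [0,0,0.12],
    [0,0,0.03],
    [0,0,0],
    [0,0,0]
  ],
  "spin": [0,0,0,0,0,0,0,0,0,0]
}}

```text
t: 20.5
tool_pos: [0.5624, 0.3228, 0.1142]
orientation: [2.324, 2.113, 0.003]
ft_force: [0.0, -0.8, 0.1]
finger_gap: 0.0005
```

Run:
```python
from h import *
o=r.observe();print(o["t"],o["tool_pos"],o["ft_force"],o["finger_gap"])
im=r.snapshot("wrist"); cv2.imwrite("pics/k.png",cv2.convertScaleAbs(im[:,:,::-1],alpha=1.5))
s=r.snapshot("scene"); cv2.imwrite("pics/k_s.png",cv2.convertScaleAbs(cv2.resize(s[220:400,340:550,::-1],None,fx=3,fy=3,interpolation=cv2.INTER_CUBIC),alpha=1.8))
```

```text
20.5 [0.56235648 0.32276843 0.11423061] [ 0.02338353 -0.75023181  0.08851415] 0.0004725841040376011
```

View pics/k.png

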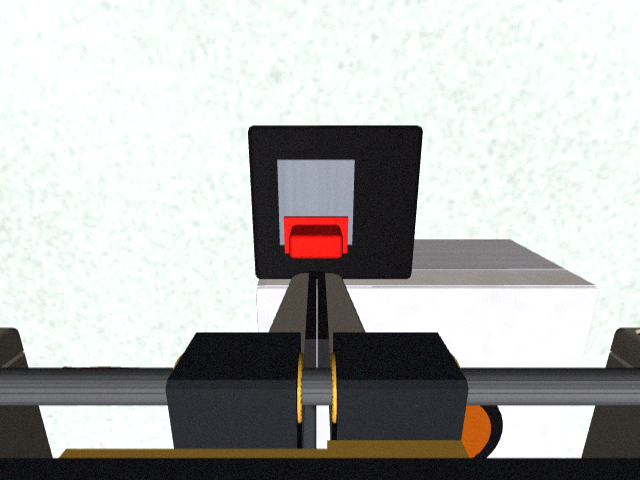

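View pics/k_s.png

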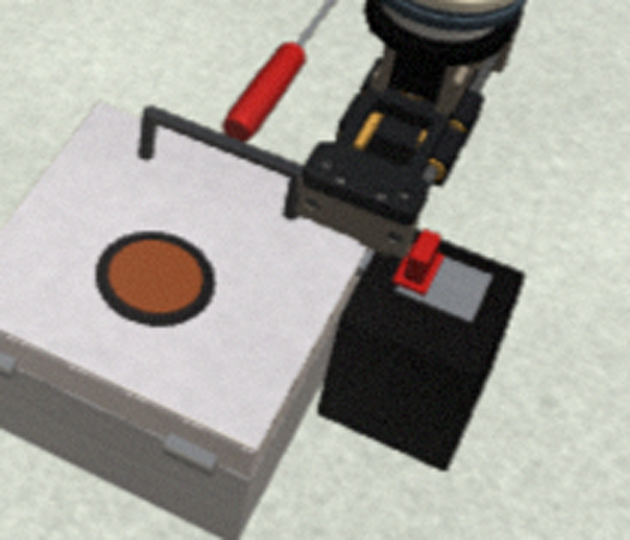

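The fin (316,240) is straight ahead of the closed fingers, with about 11 mm of gap. I'm pushing.

Call:
{"method": "play_rows", "body": {
  "xyz": [
    [0.03,0,0.02],
    [0.03,0,0.01],
    [0.03,0,0],
    [0.03,0,0],
    [0.03,0,0],
    [0.03,0,0],
    [0,0,0]
  ],
  "spin": [0,0,0,0,0,0,0]
}}

```text
t: 21.3
tool_pos: [0.5633, 0.3408, 0.1101]
orientation: [-2.324, -2.114, -0.0]
ft_force: [0.3, -0.0, 0.1]
finger_gap: 0.0005
```

Call:
{"method": "play_rows", "body": {
  "xyz": [
    [0.03,0,0],
    [0.03,0,0],
    [0.03,0,0],
    [0.02,0,0],
    [0,0,0]
  ],
  "spin": [0,0,0,0,0]
}}

```text
t: 21.8
tool_pos: [0.5644, 0.3517, 0.11]
orientation: [-2.324, -2.114, -0.0]
ft_force: [-0.4, -0.4, 0.7]
finger_gap: 0.0004
```

Run:
```python
from h import *
im=r.snapshot("wrist"); cv2.imwrite("pics/l.png",cv2.convertScaleAbs(im[:,:,::-1],alpha=1.5))
s=r.snapshot("scene"); cv2.imwrite("pics/l_s.png",cv2.convertScaleAbs(cv2.resize(s[220:400,340:550,::-1],None,fx=3,fy=3,interpolation=cv2.INTER_CUBIC),alpha=1.8))
```

```text
(no output)
```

View pics/l.png

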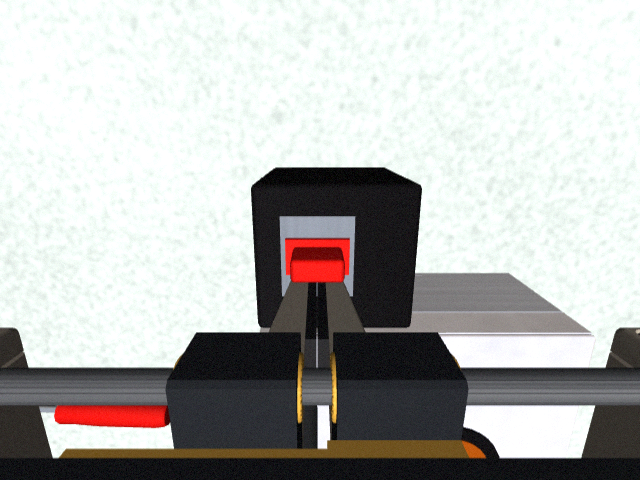

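View pics/l_s.png

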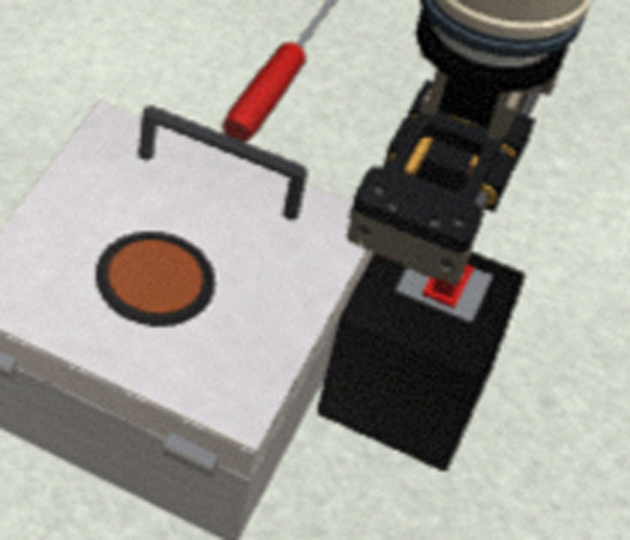

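The slide has moved: the fin is away from the track's lid end, with some track left (rows 216–238). I'll keep going to the stop.

Call:
{"method": "play_rows", "body": {
  "xyz": [
    [0.02,0,0],
    [0.02,0,0],
    [0.01,0,0],
    [0,0,0]
  ],
  "spin": [0,0,0,0]
}}

```text
t: 22.3
tool_pos: [0.5648, 0.3558, 0.1101]
orientation: [2.324, 2.113, -0.002]
ft_force: [-0.5, -5.6, 2.5]
finger_gap: 0.0004
```

Call:
{"method": "play_rows", "body": {
  "xyz": [
    [0.01,0,0],
    [0.01,0,0],
    [0,0,0]
  ],
  "spin": [0,0,0]
}}

```text
t: 22.6
tool_pos: [0.5648, 0.3559, 0.1101]
orientation: [2.322, 2.113, -0.006]
ft_force: [-0.8, -13.0, 5.4]
finger_gap: 0.0003
```

Call:
{"method": "play_rows", "body": {
  "xyz": [
    [0.01,0,0],
    [0.01,0,0],
    [0,0,0]
  ],
  "spin": [0,0,0]
}}

```text
t: 22.9
tool_pos: [0.5647, 0.3561, 0.11]
orientation: [2.321, 2.112, -0.01]
ft_force: [-1.7, -19.9, 8.9]
finger_gap: 0.0006
```

The slide is hard against its stop: position frozen at y = 0.356 while the force rose to 20 N. I'm backing off and returning to the handle.

Call:
{"method": "play_rows", "body": {
  "xyz": [
    [-0.07,0,0],
    [-0.08,0,0],
    [0,0,-0.2],
    [0,0,-0.35],
    [0,0,-0.35],
    [-0.3,0,0],
    [-0.3,0,0],
    [-0.3,0,0],
    [-0.3,0,0],
    [0,0,0],
    [0,0,0]
  ],
  "spin": [0,0,0,0,0,0,0,0,0,0,0],
  "claw": -1
}}

```text
t: 24.0
tool_pos: [0.5527, 0.2259, 0.2004]
orientation: [-2.325, -2.112, -0.002]
ft_force: [0.3, -0.3, 0.6]
finger_gap: 0.0008
```

Run:
```python
from h import *
o=r.observe();print(o["t"],o["tool_pos"],o["ft_force"])
T=R.from_rotvec(o["orientation"]).as_matrix();print("yaw",np.degrees(np.arctan2(T[1,1],T[0,1])))
print((T.T@(np.array([.547,.2154,.1182])-o["tool_pos"])*10).round(3))
im=r.snapshot("wrist"); cv2.imwrite("pics/m.png",cv2.convertScaleAbs(im[:,:,::-1],alpha=1.5))
```

```text
24.0 [0.55268102 0.22592259 0.20039605] [ 0.29603407 -0.28324086  0.6430328 ]
yaw -5.513367958467338
[-0.111 -0.047  0.822]
```

View pics/m.png

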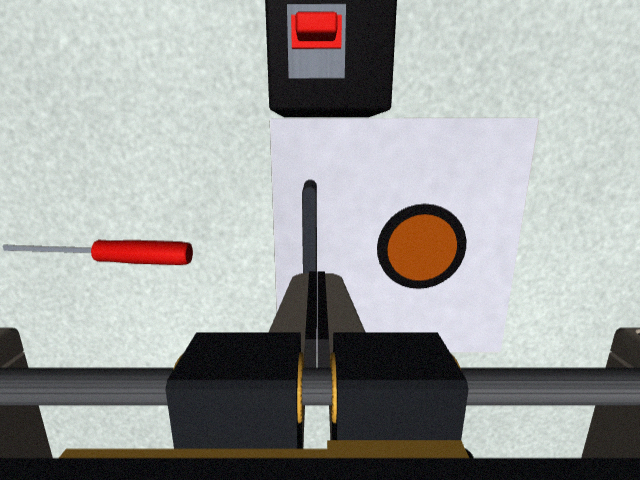

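The red slide now stands at the far end of its track (317,27), and the driver is untouched. I'm opening, going down on the handle and gripping.

Call:
{"method": "play_rows", "body": {
  "xyz": [
    [-0.11,-0.047,0],
    [0,0,0],
    [0,0,0],
    [0,0,0],
    [0,0,0],
    [0,0,0],
    [0,0,0.25],
    [0,0,0.3],
    [0,0,0.2],
    [0,0,0.07],
    [0,0,0],
    [0,0,0]
  ],
  "spin": [0,0,0,0,0,0,0,0,0,0,0,0],
  "claw": 0
}}

```text
t: 25.25
tool_pos: [0.5473, 0.2156, 0.119]
orientation: [2.324, 2.113, 0.002]
ft_force: [-0.6, 0.6, -0.2]
finger_gap: 0.0458
```

Call:
{"method": "play_rows", "body": {
  "xyz": [
    [0,0,0],
    [0,0,0],
    [0,0,0],
    [0,0,0],
    [0,0,0],
    [0,0,0],
    [0,0,0],
    [0,0,0]
  ],
  "spin": [0,0,0,0,0,0,0,0],
  "claw": -1
}}

```text
t: 26.05
tool_pos: [0.5467, 0.2154, 0.1182]
orientation: [2.324, 2.114, 0.0]
ft_force: [-1.3, -0.3, 3.6]
finger_gap: 0.0087
```

Run:
```python
from h import *
o=r.observe();p=o["tool_pos"];print(o["t"],p,o["ft_force"],o["finger_gap"])
prev=None
a0=np.arctan2(68,170)
for th in np.linspace(0,.98,29):
    q=np.array([-183.2*np.cos(a0+th),183.2*np.sin(a0+th)])
    if prev is not None: print(round(th,3),"dy,dz", ((q-prev)/100*[1,-1]).round(3), "tcp z",round(p[2]+(q[1]-68)/1000,4))
    prev=q
```

```text
26.05 [0.54670638 0.21538607 0.11823955] [-1.28130766 -0.27930517  3.64199941] 0.008710271760906432
0.035 dy,dz [ 0.025 -0.059] tcp z 0.1242
0.07 dy,dz [ 0.027 -0.058] tcp z 0.13
0.105 dy,dz [ 0.029 -0.057] tcp z 0.1357
0.14 dy,dz [ 0.031 -0.056] tcp z 0.1413
0.175 dy,dz [ 0.033 -0.055] tcp z 0.1469
0.21 dy,dz [ 0.035 -0.054] tcp z 0.1522
0.245 dy,dz [ 0.037 -0.053] tcp z 0.1575
0.28 dy,dz [ 0.038 -0.051] tcp z 0.1626
0.315 dy,dz [ 0.04 -0.05] tcp z 0.1676
0.35 dy,dz [ 0.042 -0.048] tcp z 0.1725
0.385 dy,dz [ 0.044 -0.047] tcp z 0.1772
0.42 dy,dz [ 0.045 -0.045] tcp z 0.1817
0.455 dy,dz [ 0.047 -0.044] tcp z 0.1861
0.49 dy,dz [ 0.048 -0.042] tcp z 0.1903
0.525 dy,dz [ 0.05 -0.04] tcp z 0.1944
0.56 dy,dz [ 0.051 -0.039] tcp z 0.1982
0.595 dy,dz [ 0.052 -0.037] tcp z 0.2019
0.63 dy,dz [ 0.054 -0.035] tcp z 0.2054
0.665 dy,dz [ 0.055 -0.033] tcp z 0.2087
0.7 dy,dz [ 0.056 -0.031] tcp z 0.2119
0.735 dy,dz [ 0.057 -0.029] tcp z 0.2148
0.77 dy,dz [ 0.058 -0.027] tcp z 0.2175
0.805 dy,dz [ 0.059 -0.025] tcp z 0.22
0.84 dy,dz [ 0.06  -0.023] tcp z 0.2223
0.875 dy,dz [ 0.061 -0.021] tcp z 0.2244
0.91 dy,dz [ 0.061 -0.019] tcp z 0.2263
0.945 dy,dz [ 0.062 -0.017] tcp z 0.228
0.98 dy,dz [ 0.062 -0.014] tcp z 0.2294
```

Gripped again. First a short lift of about 12 mm, to feel whether the lid is free.

Call:
{"method": "play_rows", "body": {
  "xyz": [
    [0,0.012,-0.03],
    [0,0.013,-0.03],
    [0,0.013,-0.029],
    [0,0.014,-0.029],
    [0,0,0]
  ],
  "spin": [0,0,0,0,0]
}}

```text
t: 26.55
tool_pos: [0.5518, 0.2149, 0.1301]
orientation: [-2.324, -2.113, 0.0]
ft_force: [-0.9, 2.4, -2.3]
finger_gap: 0.009
```

It's free: 12 mm up with only a few newtons. I'm continuing along the arc.

Call:
{"method": "play_rows", "body": {
  "xyz": [
    [0,0.029,-0.057],
    [0,0.031,-0.056],
    [0,0.033,-0.055],
    [0,0.035,-0.054],
    [0,0.037,-0.053],
    [0,0.038,-0.051],
    [0,0.04,-0.05],
    [0,0.042,-0.048],
    [0,0.044,-0.047],
    [0,0.045,-0.045],
    [0,0,0]
  ],
  "spin": [0,0,0,0,0,0,0,0,0,0,0]
}}

```text
t: 27.65
tool_pos: [0.5887, 0.2114, 0.183]
orientation: [-2.324, -2.112, 0.002]
ft_force: [-10.1, 2.4, 5.9]
finger_gap: 0.0084
```

Call:
{"method": "play_rows", "body": {
  "xyz": [
    [0,-0.005,-0.006],
    [0,0.046,-0.045],
    [0,0.047,-0.043],
    [0,0.048,-0.041],
    [0,0.05,-0.04],
    [0,0.051,-0.038],
    [0,0.052,-0.036],
    [0,0,0]
  ],
  "spin": [0,0,0,0,0,0,0,0]
}}

```text
t: 28.45
tool_pos: [0.6186, 0.2085, 0.2078]
orientation: [2.324, 2.113, 0.001]
ft_force: [-5.5, 1.1, 5.8]
finger_gap: 0.0088
```

Call:
{"method": "play_rows", "body": {
  "xyz": [
    [0,0.053,-0.036],
    [0,0.054,-0.034],
    [0,0.055,-0.032],
    [0,0.056,-0.03],
    [0,0.057,-0.028],
    [0,0.058,-0.026],
    [0,0.059,-0.024],
    [0,0,0]
  ],
  "spin": [0,0,0,0,0,0,0,0]
}}

```text
t: 29.25
tool_pos: [0.6581, 0.2048, 0.2278]
orientation: [2.324, 2.113, 0.002]
ft_force: [-2.8, 2.2, 4.1]
finger_gap: 0.0092
```

Run:
```python
from h import *
o=r.observe();print(o["t"],o["tool_pos"],o["ft_force"],o["finger_gap"])
s=r.snapshot("scene"); cv2.imwrite("pics/n_s.png",cv2.convertScaleAbs(s[:,:,::-1],alpha=1.6))
im=r.snapshot("wrist"); cv2.imwrite("pics/n.png",cv2.convertScaleAbs(im[:,:,::-1],alpha=1.5))
```

```text
29.25 [0.65810473 0.20477108 0.22781299] [-2.82141368  2.18554724  4.11108713] 0.009203261676127492
```

View pics/n_s.png

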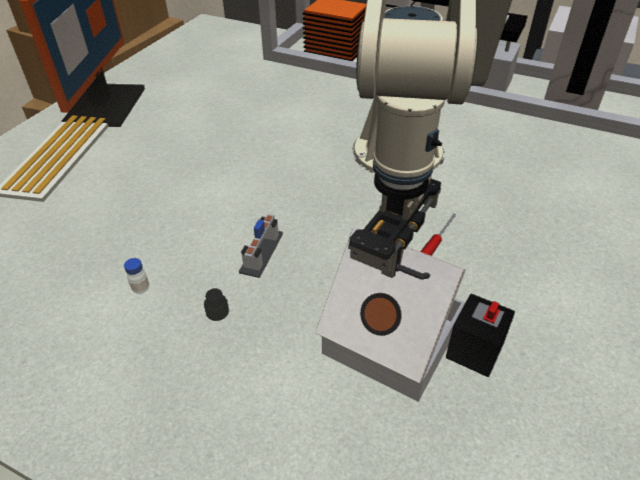

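View pics/n.png

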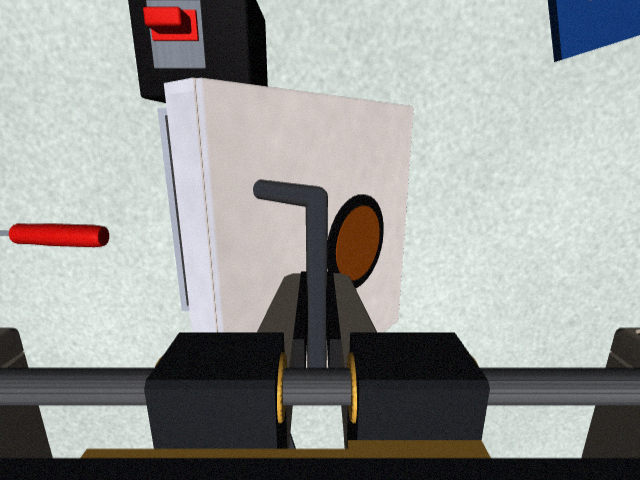

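The lid is up and the handle is still between the pads (column 317). The bar, lens and vial are undisturbed. From the geometry the angle is about 0.87 rad, so I'll add a little margin.

Call:
{"method": "play_rows", "body": {
  "xyz": [
    [0,0.04,-0.014],
    [0,0.04,-0.013],
    [0,0.04,-0.012],
    [0,0.04,-0.011],
    [0,0,0],
    [0,0,0],
    [0,0,0]
  ],
  "spin": [0,0,0,0,0,0,0]
}}

```text
t: 30.05
tool_pos: [0.6729, 0.2034, 0.2325]
orientation: [2.324, 2.114, 0.0]
ft_force: [-2.9, 0.6, 4.0]
finger_gap: 0.009
```

Run:
```python
from h import *
o=r.observe();p=o["tool_pos"];print(o["t"],p,o["ft_force"],o["finger_gap"],np.abs(o["joint_velocities"]).max())
c=np.array([np.cos(np.radians(-5.5)),np.sin(np.radians(-5.5))])
dx=(p[:2]-np.array([.5467,.2154]))@c; dz=p[2]-.1182
x,z=-.17+dx,.068+dz; print("theta",np.arctan2(z,-x)-np.arctan2(68,170),"rad",np.hypot(x,z))
K=cam("wrist")
r.snapshot("wrist"); d=r.pinpoint("wrist","lid_handle"); print(d[:1])
s=r.snapshot("scene"); r.snapshot("top")
for n in("scene","top"):
    d=r.pinpoint(n,"lid_handle"); print(n,d[:1]); d=r.pinpoint(n,"bar_center"); print(n,d[:1])
    d=r.pinpoint(n,"rests"); print(n,d[:1])
cv2.imwrite("pics/o_s.png",cv2.convertScaleAbs(cv2.resize(s[200:410,220:540,::-1],None,fx=2.4,fy=2.4,interpolation=cv2.INTER_CUBIC),alpha=1.6))
# expected handle proj
g=np.array([p[0],p[1],p[2]+.019]); print("grasp pt proj",proj(cam("scene"),g),proj(K,g))
```

```text
30.05 [0.67287898 0.20340595 0.2324812 ] [-2.88510284  0.58995582  3.97169835] 0.008958064001707 0.001193771233236845
theta 0.9573149614192797 rad 0.18734247595260378
[{'location': [314.8, 301.0], 'confidence': 0.59}]
scene [{'location': [388.8, 266.5], 'confidence': 0.62}]
scene [{'location': [258.7, 229.3], 'confidence': 0.62}]
scene [{'location': [262.9, 252.9], 'confidence': 0.56}]
top []
top [{'location': [225.6, 159.9], 'confidence': 0.56}]
top [{'location': [368.7, 245.5], 'confidence': 0.95}]
grasp pt proj [387.26376258 266.94968678] [318.01552105 304.33214171]
```

View pics/o_s.png

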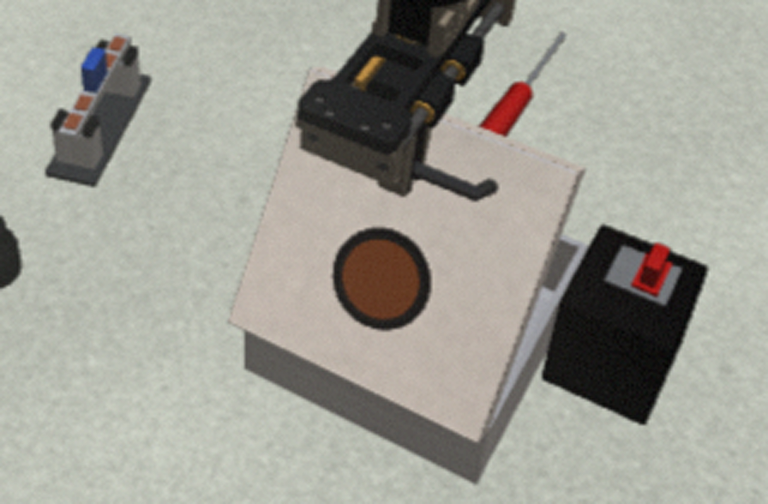

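Run:
```python
from h import *
S=cam("scene"); c=np.array([np.cos(np.radians(-5.5)),np.sin(np.radians(-5.5))]); n=np.array([-c[1],c[0]])
H=np.array([.5467,.2154])+.170*c
for th in (.7,.785,.87,.95,1.0):
    out=[]
    for y in(.1,-.1):
        x=-.2*np.cos(th)+.03*np.sin(th); z=.07+.2*np.sin(th)+.03*np.cos(th)
        out.append(proj(S,[*(H+x*c+y*n),z]).round(1))
    print(th,out)
```

```text
0.7 [array([465.1, 267.9]), array([357.8, 226.6])]
0.785 [array([463.3, 268.4]), array([354.4, 226.4])]
0.87 [array([461.1, 269.7]), array([350.7, 226.9])]
0.95 [array([458.7, 271.8]), array([346.8, 228.2])]
1.0 [array([457.1, 273.5]), array([344.2, 229.4])]
```

The visual corner check puts the lid at about 0.85–0.93 rad, against 0.96 from the arm pose. I'll add a bit more margin, well short of the 1.25 stop.

Call:
{"method": "play_rows", "body": {
  "xyz": [
    [0,0.04,-0.01],
    [0,0.04,-0.009],
    [0,0.04,-0.008],
    [0,0.02,-0.003],
    [0,0,0],
    [0,0,0],
    [0,0,0],
    [0,0,0],
    [0,0,0]
  ],
  "spin": [0,0,0,0,0,0,0,0,0]
}}

```text
t: 31.45
tool_pos: [0.6866, 0.202, 0.2351]
orientation: [-2.324, -2.114, 0.001]
ft_force: [-1.6, 1.3, -0.4]
finger_gap: 0.0089
```

Run:
```python
from h import *
o=r.observe();p=o["tool_pos"];print(o["t"],p,o["ft_force"],o["finger_gap"],np.abs(o["joint_velocities"]).max())
c=np.array([np.cos(np.radians(-5.5)),np.sin(np.radians(-5.5))])
dx=(p[:2]-np.array([.5467,.2154]))@c; dz=p[2]-.1182
x,z=-.17+dx,.068+dz; print("theta",np.arctan2(z,-x)-np.arctan2(68,170),np.hypot(x,z))
w=r.snapshot("wrist"); cv2.imwrite("pics/p.png",cv2.convertScaleAbs(w[:,:,::-1],alpha=1.5))
s=r.snapshot("scene")
cv2.imwrite("pics/p_s.png",cv2.convertScaleAbs(cv2.resize(s[200:410,220:540,::-1],None,fx=2.4,fy=2.4,interpolation=cv2.INTER_CUBIC),alpha=1.6))
```

```text
31.45 [0.68657665 0.20201001 0.23511362] [-1.62697379  1.27411344 -0.38050772] 0.008858291668239003 0.0009432492254153883
theta 1.0321738262444857 0.18724943151578122
```

View pics/p.png

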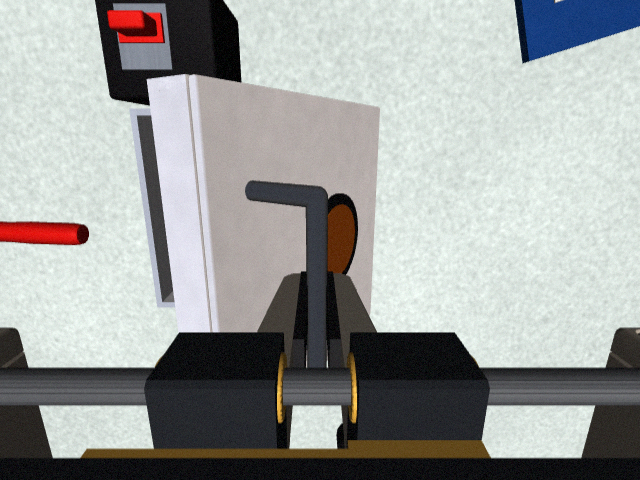

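View pics/p_s.png

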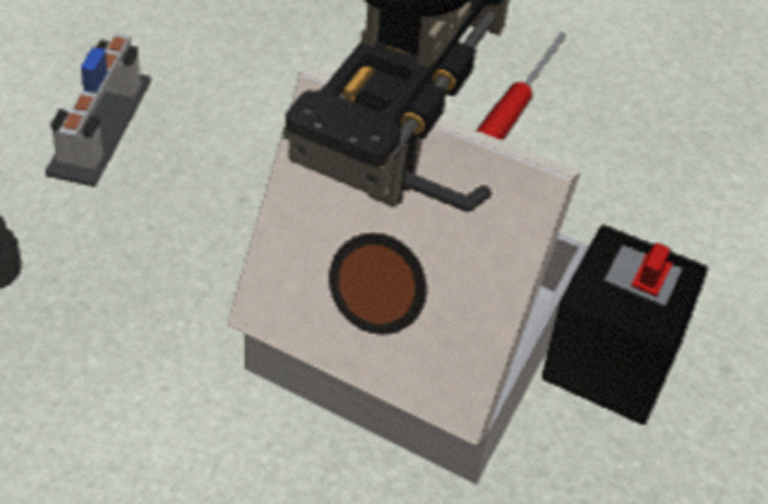

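The lid is held still at about 1 rad, with the handle between the pads (gap 9 mm), the bar in its notches and the bystanders untouched. I'm handing in.

Run:
```python
from rig import r
print(r.finish_job()); print(r.observe()["t"])
```

```text
the job is handed in; nothing more can be done
None
the job is handed in; nothing more can be done
```

I placed the bar on its rests and found the lid caught when I lifted it. I then pushed the release to its stop and raised the lid to about 1 rad. I handed in at about 31.5 s, still gripping the handle, with no verdict reported.

- **Bar:** it lies down in both notches. Just before I lowered it, the sideways offset in the wrist picture was about 0.4 mm. The last scene picture still shows it there.
- **Lid test:** the first lift stopped hard after about 6.5 mm, and the force jumped to about 22 N. I lowered the lid before touching the release.
- **Release:** pushed until it stopped moving while the force rose to about 20 N. Pictures show the slide at the far end of its track. On the second lift the lid swung freely.
- **End state:**
  - The arm pose gives 1.03 rad, and the joints were still.
  - The finger opening was 9 mm, closed on the 10 mm handle bar.
  - The lens and vial looked in place in the last full view, and the driver in every later one.

Two readings did not agree fully:

- **Lid angle:** before the last small raise, the lid's corners in the scene picture suggested about 0.8–0.95 rad, against 0.96 from the arm pose. I did not repeat the corner check after that raise. Either reading is above 0.785.
- **Handle radius:** the radius worked out from the arm grew from 183 to 187 mm, so the handle bar probably slid a few millimetres between the pads.

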